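# Open the bottle caps, run the three keys, lock the caps again

### The job

Before the dosing station is flushed its bottles must be vented: push each child-resistant cap down and, keeping it down, turn it anticlockwise (seen from above the panel) past its tooth to the green mark, then let it rise. With all caps open, press the blue, the yellow and the green key in that order, one at a time, holding each fully down for about three seconds. Then push and turn every cap clockwise back to its red mark, so that all are locked and up again; do not shift or topple the steel cup and the oil bottle.

Things in the scene. Friction and masses are not known exactly. Their poses are not given: they have to be found in the camera images.
- station: Grey fixed cabinet, 96 x 200 mm, with a sloped aluminium panel on top, 140 x 214 mm. Origin under its middle at bench height; x to the back, y along the panel, z up. Panel sloped 30 degrees to the front: normal (-0.5, 0, 0.866), middle at (0, 0, 0.283) m. Necks on its upper half, keys below. Left of it a tool gun and rods hang above 0.36 m: approach along the normal from close by.
- cap_0: Blue push-and-turn cap on the left neck (station y +54 mm). 2 or 3 of the 3 are there. 50 mm wide, 0.06 kg. Origin at its lower edge, z along the panel's normal. Blue disc top 25 mm up z; on it a grip bar 12 mm wide (x), 36 mm long (y), 24 mm tall, top 49 mm up. Locked: its axes follow the panel, y along the station's. Open: turned 60 degrees (49 to 71) anticlockwise. It stays on its neck.
- cap_1: Blue push-and-turn cap on the middle neck (station y +0 mm). 2 or 3 of the 3 are there. 50 mm wide, 0.06 kg. Origin at its lower edge, z along the panel's normal. Blue disc top 25 mm up z; on it a grip bar 12 mm wide (x), 36 mm long (y), 24 mm tall, top 49 mm up. Locked: its axes follow the panel, y along the station's. Open: turned 60 degrees (49 to 71) anticlockwise. It stays on its neck.
- cap_2: Blue push-and-turn cap on the right neck (station y -54 mm). 2 or 3 of the 3 are there. 50 mm wide, 0.06 kg. Origin at its lower edge, z along the panel's normal. Blue disc top 25 mm up z; on it a grip bar 12 mm wide (x), 36 mm long (y), 24 mm tall, top 49 mm up. Locked: its axes follow the panel, y along the station's. Open: turned 60 degrees (49 to 71) anticlockwise. It stays on its neck.
- seal_0 (a joint): How far cap_0 is pushed down on its spring seal: 0 when the cap is up, 0.0075 m at the stop. It clears the tooth (30 degrees from locked, both ways) above 0.006: turn it only so far down; takes 9 to 11 N. Let go, it rises to 0; a reading near 0.004 after that means it hangs on its tooth.
- seal_1 (a joint): How far cap_1 is pushed down on its spring seal: 0 when the cap is up, 0.0075 m at the stop. It clears the tooth (30 degrees from locked, both ways) above 0.006: turn it only so far down; takes 9 to 11 N. Let go, it rises to 0; a reading near 0.004 after that means it hangs on its tooth.
- seal_2 (a joint): How far cap_2 is pushed down on its spring seal: 0 when the cap is up, 0.0075 m at the stop. It clears the tooth (30 degrees from locked, both ways) above 0.006: turn it only so far down; takes 9 to 11 N. Let go, it rises to 0; a reading near 0.004 after that means it hangs on its tooth.
- key_blue_top (a point): Centre of the top of the round blue key, 28 mm across; z along the panel's normal, 32 mm above the panel when up. The keys stand 46 mm apart in a row below the necks, 70 mm down the slope from them; their order changes.
- key_yellow_top (a point): Centre of the top of the round yellow key, 28 mm across; z along the panel's normal, 32 mm above the panel when up. The keys stand 46 mm apart in a row below the necks, 70 mm down the slope from them; their order changes.
- key_green_top (a point): Centre of the top of the round green key, 28 mm across; z along the panel's normal, 32 mm above the panel when up. The keys stand 46 mm apart in a row below the necks, 70 mm down the slope from them; their order changes.
- key_blue (a joint): Travel of the blue spring key along the panel's normal: 0 up, 0.006 m fully down (5 N); counts as pressed above 0.004 m. Springs back when let go.
- key_yellow (a joint): Travel of the yellow spring key along the panel's normal: 0 up, 0.006 m fully down (5 N); counts as pressed above 0.004 m. Springs back when let go.
- key_green (a joint): Travel of the green spring key along the panel's normal: 0 up, 0.006 m fully down (5 N); counts as pressed above 0.004 m. Springs back when let go.
- steel_cup: Bystander: grey steel cup 59 mm across, 64 mm tall, on the bench; origin at the centre of its underside.
- oil: Bystander: yellow oil bottle with red nozzle, 48 mm across, 92 mm tall, on the bench; origin at the centre of its underside.
There are look-alikes about, which are no part of the job. Leave any orange look-alike of the cap_1 alone.

How it is judged:
On the way, in this order (a step that is already met when the one before it is completed fails the run):
1. every cap turned open (at least 43 degrees from locked) and up, the keys not pressed (angle between the y axis of each of cap_0, cap_1, cap_2 and the y axis of station, either way round above 0.75 rad and value of joint each of seal_0, seal_1, seal_2 below 0.002 m and value of joint each of key_blue, key_yellow, key_green below 0.0015 m), for 0.2 s.
2. the blue key pressed fully down, the other two up, every cap still open (value of joint key_blue above 0.004 m and value of joint each of key_yellow, key_green below 0.0015 m and angle between the y axis of each of cap_0, cap_1, cap_2 and the y axis of station, either way round above 0.75 rad and value of joint each of seal_0, seal_1, seal_2 below 0.002 m), for 1.5 s.
3. the yellow key pressed fully down, the other two up, every cap still open (value of joint key_yellow above 0.004 m and value of joint each of key_blue, key_green below 0.0015 m and angle between the y axis of each of cap_0, cap_1, cap_2 and the y axis of station, either way round above 0.75 rad and value of joint each of seal_0, seal_1, seal_2 below 0.002 m), for 1.5 s.
4. the green key pressed fully down, the other two up, every cap still open (value of joint key_green above 0.004 m and value of joint each of key_blue, key_yellow below 0.0015 m and angle between the y axis of each of cap_0, cap_1, cap_2 and the y axis of station, either way round above 0.75 rad and value of joint each of seal_0, seal_1, seal_2 below 0.002 m), for 1.5 s.
At the end, for the whole second after the job is handed in: Every cap present back within 17 degrees of locked (bar along the panel), up (seal pushed in less than 2 mm) and at rest; all keys up (angle between the y axis of each of cap_0, cap_1, cap_2 and the y axis of station, either way round below 0.3 rad and value of joint each of seal_0, seal_1, seal_2 below 0.002 m and value of joint each of key_blue, key_yellow, key_green below 0.0015 m and linear speed of each of cap_0, cap_1, cap_2 below 0.02 m/s); the robot touches nothing.
It fails at once if the steel cup pushed more than 30 mm from its place (distance of steel_cup from where it was at the start of the episode above 0.03 m).
It fails at once if the steel cup toppled (angle between steel_cup's own z axis and vertical above 0.6 rad).
It fails at once if the oil bottle pushed more than 30 mm from its place (distance of oil from where it was at the start of the episode above 0.03 m).
It fails at once if the oil bottle toppled (angle between oil's own z axis and vertical above 0.6 rad).
Of cap_0, cap_1, cap_2 only 2 to 3 are there at a start; the rules pass over those that are not, and their reading is None.
Once in a run the grip may slacken for a moment while it holds something.
It also fails if it takes over 208 s, if anything falls off the work surface, if the arm or the gripper's body presses on something with over 40 N, if the wrist force passes 120 N, or if a joint passes its speed limit or range.

### The arm

A 6-joint arm with a two-finger parallel gripper is mounted at the origin on the work surface; the furniture and walls round the work are solid. World frame = base frame: x ahead of the robot, y to its left, z up, the work surface at z = 0. Lengths are in m, angles in rad, forces in N, time in s.
With the tool pointing down it reaches from about 0.275 to 0.85 m from the base axis. Payload 5.2 kg.
Tool frame: the origin (TCP) lies on the centre line of the jaws, within the pads' length; the fingertips stand 17 mm ahead of it and the grasp point (between the pads) lies 2 mm behind it (ctrl.tip_reach is the distance from the TCP to the fingertips, in m); z points along the fingers, y is the line along which they close (so a half turn about z gives the same grasp; the last joint's range is limited). The gripper opens to 85 mm and grips with 20 to 120 N. Pads are 22 mm wide; open, the fingers measure 114 mm over their backs; the gripper's body (76 mm by 85 mm) begins 54 mm behind the grasp point. The pads swing forward as they close: fully open they stand 13 mm farther back than shut.
Start: joints at [-1.537, 0.259, 1.535, -0, 1.348, -0.203], TCP at [0.129, -0.535, 0.248] pointing down, gripper open.
Joint ranges: [-3.14, 3.14], [-0.91, 2.08], [0.19, 2.58], [-1.22, 4.36], [0.22, 2.71], [-3.12, 3.12]. Speed limits (rad/s): [2.57, 2.57, 3.14, 3.14, 3.14, 3.14].

### API

Orientations are given as a unit quaternion [x, y, z, w].
In Python, from station import sensors, cams, job, ctrl gives the robot as it stands.
- The arm moves only by the shell command python3 -m pendant 'ROWS' [FORCE]. ROWS is JSON, a list of rows, each a list of 7 numbers: the opening, from 0 (shut) to 1 (fully open), then the shift along the tool's x, y, z normalised to -1 to 1, where 1 is 0.05 m, then the turn, a rotation vector about the tool's x, y, z normalised to -1 to 1, where 1 is 0.12 rad. A call has 1 to 20 rows; each row shifts and turns the commanded pose from where the row before left it, along the tool's axes as they then stand; what a row does not reach is not made up. A row lasts 1/10 s, in which the tool goes at most 50 mm and 8.59 degrees, less where a joint would pass 70% of its speed; a pose out of reach is approached as far as the arm can. A call with a number of a shift or a turn outside -1 to 1 is refused whole. A call with a gripper value outside its range is refused whole. The fingers move at their own pace and stop on an object; FORCE is the grip in N (left out, the last holds). Time passes only in rows, so rows that do not move let the fingers close. It gives the time, the measured TCP pose, the force, the opening and the grip force at its end, in the units of the state.
- sensors.read_state(): the state, without advancing time (a new reading comes with each control period).
- cams.capture(name): name is "side" or "top"; returns a dict with "pixels" (384x512x3 uint8, red, green, blue), "depth" (384x512 float32, m along the optical axis (not along the pixel's ray), 0 where there is no reading), "fx", "fy", "cx", "cy" (pixels), "k1" (the pictures are not rectified: a ray, as slopes to the right and down, at radius r is drawn at 1 + k1 r^2 times it, then the intrinsics apply), "R" (3x3) and "t" (3): a world point X has camera coordinates R X + t. Camera axes: x right, y down, z forward; pixel columns grow to the right and rows downward; lengths in m; the calibration is good to about 2 mm. A picture is of the moment at which its call begins.
- job.close_job(): hands the job in; it is judged then, once.
The state is a dict: "time": time; "q": joint angles; "joint_velocities": joint speeds; "joint_torque": joint torques, N m; "ee_pos": TCP position; "ee_rot": TCP orientation; "contact_force": force on the tool from outside, world axes, zero at the start; "wrist_torque": the same for the moment, N m; "width": finger opening in m; "gripper_force": force on a finger pad.
Only numpy, scipy, OpenCV 4.12 (cv2) and the standard library are available. Lean on these libraries where they do the work, as an engineer would, in place of code of your own. Each camera call takes 0.05 s, during which the arm holds its last target. There are 200 camera calls.

## Working session

There is one attempt and no reset: what is moved stays moved. The work goes in short steps, Python scripts to look and compute and a shell command to move; the robot and the scene stay as the last step left them, time stands still between calls to the robot, and variables do not carry over. Pictures are saved under pics/ and viewed, at most 14 in all, crops included, and the job is handed in when it is done.

```bash
ls; mkdir -p pics; python3 - <<'E'
from station import sensors,cams,ctrl
import cv2
print(sensors.read_state()); print(ctrl.tip_reach)
for n in("side","top"):
    c=cams.capture(n); cv2.imwrite(f"pics/{n}0.png",c["pixels"][:,:,::-1])
    print(n,c["fx"],c["fy"],c["cx"],c["cy"],c["k1"],c["R"],c["t"])
E
```

```text
pics
{'time': 0.0, 'q': array([-1.53679831e+00,  2.59377887e-01,  1.53613218e+00,  2.34620971e-05,
        1.34798745e+00, -2.02822958e-01]), 'joint_velocities': array([-7.17582886e-04, -6.96221005e-04,  5.75681951e-05, -1.74620872e-04,
       -1.92705940e-03, -3.07497652e-04]), 'joint_torque': array([-1.11577374e-04, -4.46022320e+01, -2.90573716e+01, -4.75435518e-04,
        1.17079733e-02, -3.19507842e-05]), 'ee_pos': array([ 0.12903782, -0.53412048,  0.24743619]), 'ee_rot': array([ 9.92997523e-01,  1.18131335e-01,  9.16995669e-05, -9.48076443e-04]), 'contact_force': array([-0.00516738, -0.10401738, -1.04670049]), 'wrist_torque': array([ 0.05429786,  0.03668363, -0.02451096]), 'gripper_force': 0.0, 'width': 0.08515570503304454}
0.017
side 431.63687456263165 431.63687456263165 259.16191851930114 190.75290745506229 -0.13511200800339007 [[ 0.89505539  0.4458236  -0.01082469]
 [ 0.18546963 -0.39421198 -0.90010996]
 [-0.40555748  0.80364062 -0.43552829]] [-0.27888182 -0.02952324  1.54781984]
top 407.7313270105508 407.7313270105508 254.69499480508108 195.58546777060408 -0.02532185041724915 [[ 0.00598373 -0.99978477  0.01986488]
 [-0.99159781 -0.00849943 -0.12907958]
 [ 0.12922064 -0.01892559 -0.99143525]] [-0.32223462  0.5224385   0.96988515]
```

View pics/side0.png

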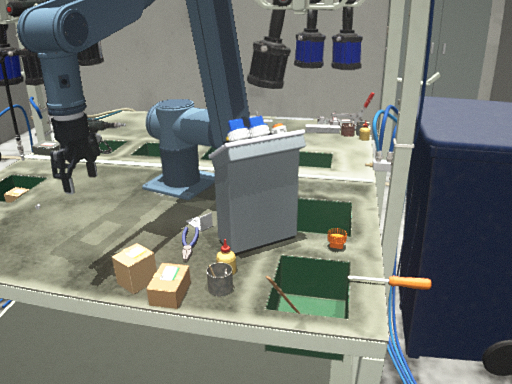

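View pics/top0.png

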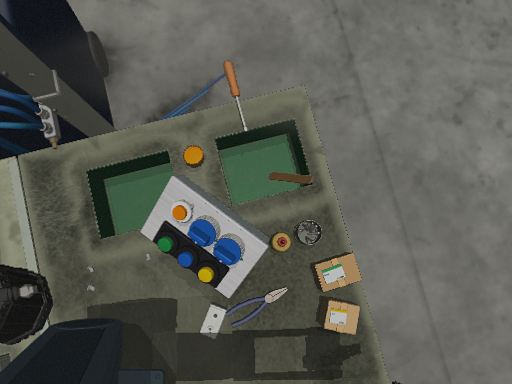

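Top view: blue caps sit at (204,232) and (230,250). The look-alikes are an orange plug on the left neck at (181,212) and an orange jar on the bench at (193,155). The keys run green (166,244), blue (186,260), yellow (206,274). The oil bottle is at (282,242) and the cup at (308,232), both right of the station. I choose the two blue caps (cap_1, cap_2).

```bash
cat > h.py <<'E'
import numpy as np, cv2
from station import sensors,cams
from scipy.spatial.transform import Rotation as Ro
def K(c): return np.array([[c["fx"],0,c["cx"]],[0,c["fy"],c["cy"]],[0,0,1.]])
def ray(c,px):
    p=cv2.undistortPoints(np.array([[px]],float),K(c),np.array([c["k1"],0,0,0.]))[0,0]
    return np.array([p[0],p[1],1.])
def world(c,px,d=None):
    if d is None:
        u,v=map(int,np.round(px)); w=c["depth"][v-1:v+2,u-1:u+2]; d=np.median(w[w>0])
    return c["R"].T@(ray(c,px)*d-c["t"])
def cam(c): return -c["R"].T@c["t"]
def mid(c1,p1,c2,p2):
    a,b=cam(c1),cam(c2); u=c1["R"].T@ray(c1,p1); v=c2["R"].T@ray(c2,p2)
    s=np.linalg.lstsq(np.c_[u,-v],b-a,rcond=None)[0]; A=a+s[0]*u;B=b+s[1]*v
    return (A+B)/2,np.linalg.norm(A-B)
def shot(n,f,box=None,k=1):
    c=cams.capture(n); im=c["pixels"][:,:,::-1]
    if box: x,y,X,Y=box; im=im[y:Y,x:X]
    cv2.imwrite("pics/"+f,cv2.resize(im,None,fx=k,fy=k,interpolation=cv2.INTER_CUBIC)); return c
E
python3 - <<'E'
from h import *
c=shot("top","t1.png",(130,165,280,305),5)
s=shot("side","s1.png",(200,100,320,180),6)
for n,p in dict(cap1=(204,232),cap2=(230,250),orange=(181,212),green=(166,244),blue=(186,260),yel=(206,274),oil=(282,242),cup=(308,232),panL=(175,180),panR=(262,240),panB=(222,293)).items():
    print(n,world(c,p).round(4))
# corner panel, plane fit
P=np.array([world(c,p) for p in [(160,210),(180,185),(220,208),(258,240),(245,270),(225,292),(205,212),(232,220)]])
q=P-P.mean(0);print(np.linalg.svd(q)[1:],P.round(3))
E
```

```text
cap1 [ 0.4225 -0.2261  0.3319]
cap2 [ 0.3922 -0.2712  0.3326]
orange [ 0.457  -0.1851  0.3283]
green [ 0.402  -0.1546  0.2958]
blue [ 0.3738 -0.1912  0.2957]
yel [ 0.3493 -0.2274  0.2952]
oil [ 0.4104 -0.3815  0.0851]
cup [ 0.4373 -0.4544  0.0049]
panL [ 0.5151 -0.1709  0.3168]
panR [ 0.4101 -0.3269  0.3039]
panB [ 0.3113 -0.2538  0.2492]
(array([0.20804758, 0.11747808, 0.01589883]), array([[-0.75515171, -0.64383819, -0.12336241],
       [ 0.54286854, -0.71966515,  0.43286928],
       [-0.3674774 ,  0.25991241,  0.89297587]])) [[ 0.464 -0.139  0.283]
 [ 0.506 -0.18   0.316]
 [ 0.467 -0.251  0.3  ]
 [ 0.41  -0.319  0.317]
 [ 0.356 -0.297  0.286]
 [ 0.314 -0.26   0.254]
 [ 0.459 -0.225  0.309]
 [ 0.445 -0.273  0.316]]
```

View pics/t1.png

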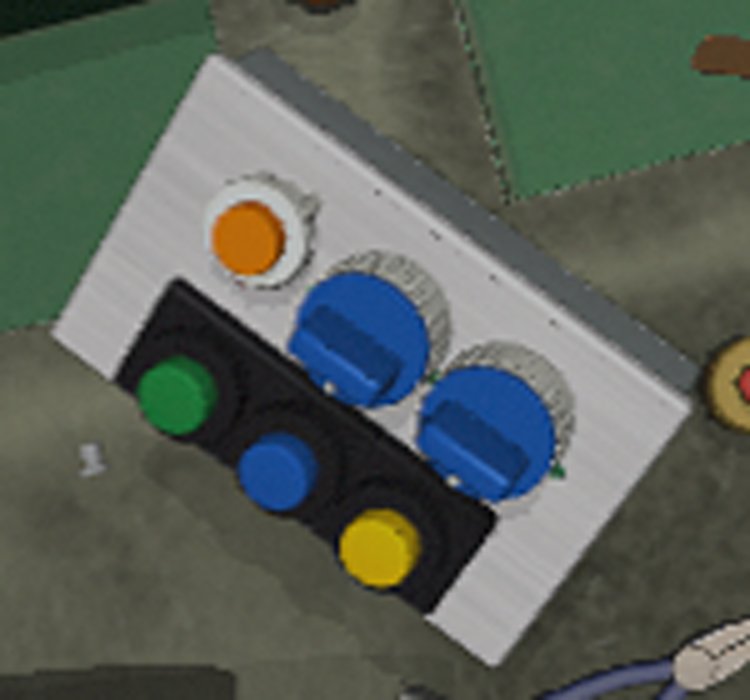

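View pics/s1.png

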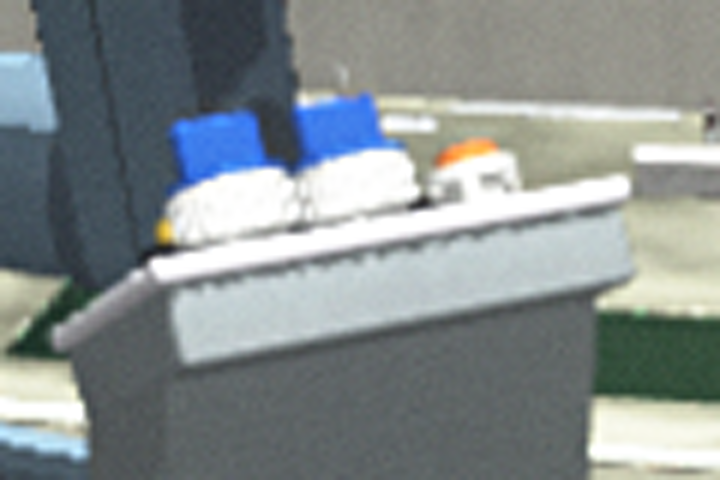

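```bash
cat > fit.py <<'E'
from h import *
from scipy.optimize import least_squares
c=cams.capture("top"); s=cams.capture("side")
T=lambda p:(np.array(p)+.5)/5-.5+[130,165]
S=lambda p:(np.array(p)+.5)/6-.5+[200,100]
def proj(c,X):
    return cv2.projectPoints(np.array([X]),cv2.Rodrigues(c["R"])[0],c["t"],K(c),np.array([c["k1"],0,0,0.]))[0][0,0]
n=np.array([-.5,0,.866]); u=np.array([.866,0,.5])  # u: up slope
yv=np.array([0,1.,0])
loc=lambda a,b,h:np.array([0,0,.283])+a*u+b*yv+h*n
# p: x,y,yaw,neck slope s, cap disc height above panel
obs=[(c,T((213,55)),lambda p:loc(.07,.107,0)),(c,T((692,405)),lambda p:loc(.07,-.107,0)),
(c,T((497,665)),lambda p:loc(-.07,-.107,0)),(c,T((53,336)),lambda p:loc(-.07,.107,0)),
(c,T((176,397)),lambda p:loc(p[3]-.07,.046,.032)),(c,T((277,472)),lambda p:loc(p[3]-.07,0,.032)),(c,T((378,547)),lambda p:loc(p[3]-.07,-.046,.032)),
(c,T((361,340)),lambda p:loc(p[3],0,p[4])),(c,T((486,433)),lambda p:loc(p[3],-.054,p[4])),
(s,S((155,265)),lambda p:loc(.07,-.107,0)),(s,S((630,180)),lambda p:loc(.07,.107,0)),
(s,S((215,119)),lambda p:loc(p[3]+.006,-.054,p[4]+.024)),(s,S((336,101)),lambda p:loc(p[3]+.006,0,p[4]+.024))]
def W(p,l): return Ro.from_euler("z",p[2]).apply(l)+[p[0],p[1],0]
f=lambda p:np.concatenate([(proj(a,W(p,g(p)))-o) for a,o,g in obs])
r=least_squares(f,[.41,-.23,-.62,.03,.03],loss="soft_l1"); p=r.x
print(p,np.degrees(p[2])); print(f(p).reshape(-1,2).round(1).tolist()); print(cam(c),cam(s))
np.save("p.npy",p)
for k,l in dict(cap1=loc(p[3],0,p[4]+.024),cap2=loc(p[3],-.054,p[4]+.024),green=loc(p[3]-.07,.046,.032),blue=loc(p[3]-.07,0,.032),yellow=loc(p[3]-.07,-.046,.032)).items(): print(k,W(p,l).round(4))
E
python3 fit.py
```

```text
[ 0.41305219 -0.21657031 -0.6255096   0.03287391  0.0343101 ] -35.83906004902027
[[-0.3, -1.1], [1.1, 0.4], [0.4, 0.8], [-0.3, -0.7], [-0.4, 0.6], [-0.3, 0.8], [-0.0, 1.1], [0.7, -0.4], [0.8, -0.3], [0.3, -0.7], [0.5, -0.7], [0.6, -0.7], [0.5, -0.9]]
[ 0.39464786 -0.29936919  1.03541562] [ 0.88282026 -1.13119721  0.64452635]
cap1 [ 0.4125 -0.2162  0.3499]
cap2 [ 0.3809 -0.2599  0.3499]
green [ 0.401  -0.1511  0.2921]
blue [ 0.374  -0.1884  0.2921]
yellow [ 0.3471 -0.2257  0.2921]
```

```bash
cat > go.py <<'E'
from h import *
import sys
from scipy.spatial.transform import Rotation as Ro
p=np.load("p.npy"); Z=Ro.from_euler("z",p[2])
n=Z.apply([-.5,0,.8660254]); u=Z.apply([.8660254,0,.5]); yv=Z.apply([0,1,0])
C=np.array([p[0],p[1],.283])
sl={"cap1":(p[3],0),"cap2":(p[3],-.054),"green":(p[3]-.07,.046),"blue":(p[3]-.07,0),"yellow":(p[3]-.07,-.046)}
def where(name,h,ang=0):
    a,b=sl[name]; y=u; z=-n; x=np.cross(y,z)
    return C+a*u+b*yv+h*n, Ro.from_matrix(np.c_[x,y,z])*Ro.from_rotvec([0,0,-np.radians(ang)])
def rows(pos,R,N):
    s=sensors.read_state(); R0=Ro.from_quat(s["ee_rot"]); p0=s["ee_pos"]
    w=(R0.inv()*R).as_rotvec()/N; d=R0.inv().apply(pos-p0)
    A=sum(Ro.from_rotvec(w*k).as_matrix() for k in range(N)); t=np.linalg.solve(A,d)
    print("pos",p0.round(4),"d tool mm",(d*1e3).round(1),"w deg",np.degrees(w*N).round(1),"q",s["q"].round(2),"F",s["contact_force"].round(1),"width",s["width"].round(4),"t",s["time"])
    print(N,"x",np.r_[t/.05,w/.12].round(3).tolist())
def local():
    s=sensors.read_state(); v=s["ee_pos"]-C; return np.array([v@u,v@yv,v@n])
if __name__=="__main__":  # name height angle N
    a=sys.argv; rows(*where(a[1],float(a[2]),float(a[3])),int(a[4]))
    print("local mm",(local()*1e3).round(1),"bar top h",round((p[4]+.024)*1e3,1), "F.n", round(sensors.read_state()["contact_force"]@n,1))
E
python3 - <<'E'
from h import *
c=cams.capture("side")
for q in [(270,60),(262,75),(312,50),(347,50),(20,70)]: print(q,world(c,q).round(3))
t=cams.capture("top")
for q in [(20,300),(40,290),(30,330)]: print(q,world(t,q).round(3))
E
python3 go.py cap2 0.13 0 14
```

```text
(270, 60) [0.343 0.018 0.449]
(262, 75) [0.32  0.011 0.405]
(312, 50) [0.315 0.449 0.424]
(347, 50) [0.444 0.47  0.429]
(20, 70) [-0.581 -0.155  0.405]
(20, 300) [0.321 0.015 0.454]
(40, 290) [0.33  0.015 0.399]
(30, 330) [0.271 0.024 0.403]Traceback (most recent call last):
  File "go.py", line 20, in <module>
    a=sys.argv; rows(*where(a[1],float(a[2]),float(a[3])),int(a[4]))
                ~~~~^^^^^^^^^^^^^^^^^^^^^^^^^^^^^^^^^^^^^^^^^^^^^^^^
  File "go.py", line 15, in rows
    print("pos",p0.round(4),"d tool mm",(d*1e3).round(1),"w deg",np.degrees(w*N).round(1),"q",s["q"].round(2),"F",s["contact_force"].round(1),"width",s["width"].round(4),"t",s["time"])
                                                                                                                                                      ^^^^^^^^^^^^^^^^
AttributeError: 'float' object has no attribute 'round'
```

```bash
sed -i 's/s\["width"\].round(4)/round(float(s["width"]),4)/' go.py
python3 -m pendant '[[0.5,0,0,-0.8,0,0,0],[0.5,0,0,-0.8,0,0,0],[0.5,0,0,-0.8,0,0,0],[0.5,0,0,-0.8,0,0,0]]' 50; python3 go.py cap2 0.13 0 16
```

```text
time: 0.8
ee_pos: [0.1291, -0.5344, 0.41]
ee_rot: [0.993, 0.118, 0.0, 0.0]
contact_force: [0.2, -0.4, 0.5]
width: 0.0427
gripper_force: 0.0
pos [ 0.1291 -0.5344  0.41  ] d tool mm [ 285.9 -234.9   -2.1] w deg [-28.7  10.6 -39.6] q [-1.54  0.2   1.22  0.    1.72 -0.2 ] F [ 0.2 -0.4  0.5] width 0.0427 t 0.8
16 x [0.442, -0.164, -0.029, -0.261, 0.097, -0.36]
local mm [  25.3 -423.9  132.1] bar top h 58.3 F.n 0.2
```

```bash

python3 -m pendant '[[0.5,0.442,-0.164,-0.03,-0.26,0.097,-0.36],[0.5,0.442,-0.164,-0.03,-0.26,0.097,-0.36],[0.5,0.442,-0.164,-0.03,-0.26,0.097,-0.36],[0.5,0.442,-0.164,-0.03,-0.26,0.097,-0.36],[0.5,0.442,-0.164,-0.03,-0.26,0.097,-0.36],[0.5,0.442,-0.164,-0.03,-0.26,0.097,-0.36],[0.5,0.442,-0.164,-0.03,-0.26,0.097,-0.36],[0.5,0.442,-0.164,-0.03,-0.26,0.097,-0.36],[0.5,0.442,-0.164,-0.03,-0.26,0.097,-0.36],[0.5,0.442,-0.164,-0.03,-0.26,0.097,-0.36],[0.5,0.442,-0.164,-0.03,-0.26,0.097,-0.36],[0.5,0.442,-0.164,-0.03,-0.26,0.097,-0.36],[0.5,0.442,-0.164,-0.03,-0.26,0.097,-0.36],[0.5,0.442,-0.164,-0.03,-0.26,0.097,-0.36],[0.5,0.442,-0.164,-0.03,-0.26,0.097,-0.36],[0.5,0.442,-0.164,-0.03,-0.26,0.097,-0.36],[0.5,0,0,0,0,0,0],[0.5,0,0,0,0,0,0]]'; python3 go.py cap2 0.09 0 4
```

```text
time: 2.6
ee_pos: [0.3516, -0.2391, 0.4116]
ee_rot: [0.86, 0.44, 0.118, 0.23]
contact_force: [-0.1, -0.2, -0.2]
width: 0.0427
gripper_force: 0.0
pos [ 0.3516 -0.2391  0.4116] d tool mm [ 0.3  0.4 39.7] w deg [-0.1 -0.  -0. ] q [-1.03 -0.38  1.84  0.21  1.2  -0.43] F [-0.1 -0.2 -0.2] width 0.0427 t 2.6
4 x [0.001, 0.002, 0.198, -0.002, -0.002, -0.001]
local mm [ 32.6 -54.3 129.7] bar top h 58.3 F.n -0.2
```

```bash

python3 -m pendant '[[0.5,0,0,0.3,0,0,0],[0.5,0,0,0.3,0,0,0],[0.5,0,0,0.3,0,0,0],[0.5,0,0,0.3,0,0,0],[0.5,0,0,0.2,0,0,0],[0.5,0,0,0.1,0,0,0],[0.5,0,0,0,0,0,0]]'; python3 go.py cap2 0.055 0 1; python3 -c "
from h import *
shot('top','t2.png',(170,170,290,290),5);shot('side','s2.png',(190,50,310,180),5)
a=cv2.imread('pics/t2.png')[:,:400];b=cv2.imread('pics/s2.png')[:600,:400]
cv2.imwrite('pics/b2.png',np.hstack([a[:600],b]))"
```

```text
time: 3.3
ee_pos: [0.382, -0.2617, 0.3456]
ee_rot: [0.861, 0.439, 0.118, 0.229]
contact_force: [-0.5, 0.2, 0.1]
width: 0.0425
gripper_force: 0.0
pos [ 0.382  -0.2617  0.3456] d tool mm [ 0.7  0.5 -1.4] w deg [-0.2 -0.1 -0.1] q [-0.97 -0.27  1.93  0.2   1.   -0.41] F [-0.5  0.2  0.1] width 0.0425 t 3.3
1 x [0.015, 0.01, -0.028, -0.026, -0.01, -0.016]
local mm [ 32.4 -54.7  53.6] bar top h 58.3 F.n 0.3
```

View pics/b2.png

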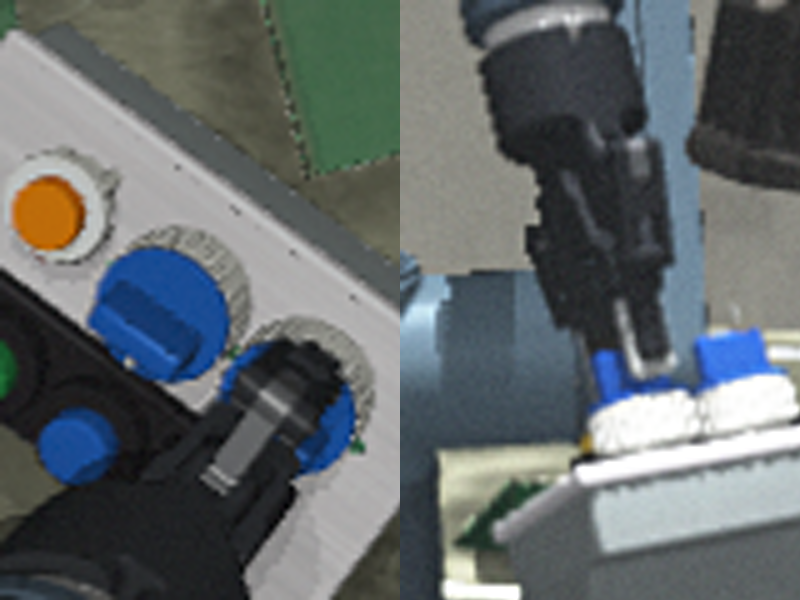

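Left: the gripper straddles cap_2's bar (crop about (285,400)). Right: the fingertip sits just above its disc (crop about (650,365)). Closing now.

```bash

python3 -m pendant '[[0,0,0,0,0,0,0],[0,0,0,0,0,0,0],[0,0,0,0,0,0,0],[0,0,0,0,0,0,0],[0,0,0,0,0,0,0]]' 60; python3 go.py cap2 0.055 0 1
```

```text
time: 3.9
ee_pos: [0.3821, -0.2612, 0.3467]
ee_rot: [0.86, 0.439, 0.118, 0.23]
contact_force: [-2.0, 1.7, 3.2]
width: 0.0107
gripper_force: 63.1
pos [ 0.3821 -0.2612  0.3467] d tool mm [ 0.4  0.1 -0.3] w deg [-0.  -0.  -0.1] q [-0.97 -0.28  1.93  0.2   1.   -0.41] F [-2.   1.7  3.2] width 0.0107 t 3.9
1 x [0.007, 0.003, -0.007, -0.006, -0.007, -0.008]
local mm [ 32.7 -54.4  54.7] bar top h 58.3 F.n 4.1
```

```bash

python3 -m pendant '[[0,0,0,0.04,0,0,0],[0,0,0,0.04,0,0,0],[0,0,0,0.04,0,0,0],[0,0,0,0.03,0,0,0],[0,0,0,0,0,0,0],[0,0,0,0,0,0,0]]'; python3 go.py cap2 0.055 0 1
```

```text
time: 4.5
ee_pos: [0.3851, -0.2634, 0.3404]
ee_rot: [0.86, 0.44, 0.118, 0.23]
contact_force: [-5.8, 4.1, 8.3]
width: 0.0107
gripper_force: 64.1
pos [ 0.3851 -0.2634  0.3404] d tool mm [ 0.4 -0.  -7.6] w deg [-0. -0. -0.] q [-0.97 -0.27  1.94  0.2   0.98 -0.41] F [-5.8  4.1  8.3] width 0.0107 t 4.5
1 x [0.007, -0.0, -0.153, -0.005, -0.006, -0.005]
local mm [ 32.9 -54.4  47.4] bar top h 58.3 F.n 10.8
```

```bash

python3 -m pendant '[[0,0,0,0.03,0,0,0],[0,0,0,0.03,0,0,0],[0,0,0,0,0,0,0]]'; python3 go.py cap2 0.055 0 1
```

```text
time: 4.8
ee_pos: [0.3856, -0.2637, 0.3403]
ee_rot: [0.86, 0.44, 0.118, 0.231]
contact_force: [-23.6, 17.2, 28.9]
width: 0.0107
gripper_force: 68.1
pos [ 0.3856 -0.2637  0.3403] d tool mm [ 0.3 -0.4 -8. ] w deg [0.  0.  0.1] q [-0.96 -0.27  1.94  0.2   0.97 -0.41] F [-23.6  17.2  28.9] width 0.0107 t 4.8
1 x [0.005, -0.007, -0.16, 0.005, 0.005, 0.014]
local mm [ 33.3 -54.3  47. ] bar top h 58.3 F.n 39.7
```

```bash

python3 -m pendant '[[0,0,0,-0.03,0,0,0],[0,0,0,0,0,0,-0.3],[0,0,0,0,0,0,-0.6],[0,0,0,0,0,0,-0.6],[0,0,0,0,0,0,-0.6],[0,0,0,0,0,0,-0.6],[0,0,0,0,0,0,-0.6]]'; python3 go.py cap2 0.055 60 1
```

```text
time: 5.5
ee_pos: [0.3854, -0.2633, 0.3403]
ee_rot: [0.756, 0.602, 0.07, 0.249]
contact_force: [-15.0, 11.2, 19.0]
width: 0.0105
gripper_force: 66.2
pos [ 0.3854 -0.2633  0.3403] d tool mm [ 0.1  0.  -7.8] w deg [  0.   -0.  -37.1] q [-0.97 -0.27  1.94  0.2   0.98 -0.81] F [-15.   11.2  19. ] width 0.0105 t 5.5
1 x [0.003, 0.0, -0.157, 0.002, -0.004, -5.399]
local mm [ 32.9 -54.1  47.2] bar top h 58.3 F.n 25.9
```

```bash

python3 -m pendant '[[0,0,0,0,0,0,-0.6],[0,0,0,0,0,0,-0.6],[0,0,0,0,0,0,-0.6],[0,0,0,0,0,0,-0.6],[0,0,0,0,0,0,-0.6],[0,0,0,0,0,0,-0.6],[0,0,0,0,0,0,-0.6],[0,0,0,0,0,0,-0.6],[0,0,0,0,0,0,-0.5],[0,0,0,0,0,0,0],[0,0,0,0,0,0,0]]'; python3 go.py cap2 0.055 60 1
```

```text
time: 6.6
ee_pos: [0.3853, -0.263, 0.3402]
ee_rot: [0.531, 0.807, -0.011, 0.258]
contact_force: [-15.9, 12.2, 18.3]
width: 0.0107
gripper_force: 66.3
pos [ 0.3853 -0.263   0.3402] d tool mm [-0.2  0.1 -7.8] w deg [ 0.  -0.1 -0.8] q [-0.97 -0.27  1.94  0.2   0.98 -1.45] F [-15.9  12.2  18.3] width 0.0107 t 6.6
1 x [-0.005, 0.001, -0.157, 0.003, -0.008, -0.122]
local mm [ 32.6 -53.9  47.2] bar top h 58.3 F.n 25.8
```

```bash

python3 -m pendant '[[0,0,0,-0.05,0,0,0],[0,0,0,-0.05,0,0,0],[0,0,0,-0.05,0,0,0],[0,0,0,-0.01,0,0,0],[0.27,0,0,0,0,0,0],[0.27,0,0,0,0,0,0],[0.27,0,0,0,0,0,0],[0.27,0,0,0,0,0,0]]'; python3 go.py cap2 0.1 60 1
```

```text
time: 7.4
ee_pos: [0.3825, -0.2616, 0.3449]
ee_rot: [0.532, 0.807, -0.01, 0.258]
contact_force: [-0.0, -0.1, -0.4]
width: 0.0234
gripper_force: 0.0
pos [ 0.3825 -0.2616  0.3449] d tool mm [ -0.2   0.6 -47.2] w deg [-0.  -0.2 -1. ] q [-0.97 -0.27  1.94  0.2   0.99 -1.45] F [-0.  -0.1 -0.4] width 0.0234 t 7.4
1 x [-0.004, 0.013, -0.944, -0.0, -0.022, -0.138]
local mm [ 32.3 -54.4  52.8] bar top h 58.3 F.n -0.3
```

Rise, then plan to cap_1.

```bash

python3 -m pendant '[[0.27,0,0,-0.2,0,0,0],[0.27,0,0,-0.4,0,0,0],[0.27,0,0,-0.3,0,0,0],[0.5,0,0,0,0,0,0]]'; python3 go.py cap1 0.098 0 10; python3 -c "
from h import *
shot('top','t3.png',(170,170,290,290),5)"
```

```text
time: 7.8
ee_pos: [0.3643, -0.2488, 0.3872]
ee_rot: [0.531, 0.806, -0.011, 0.26]
contact_force: [-0.1, 0.3, 0.9]
width: 0.0363
gripper_force: 0.0
pos [ 0.3643 -0.2488  0.3872] d tool mm [29.2 46.2  2.6] w deg [ 0.1  0.1 59.1] q [-1.   -0.34  1.88  0.21  1.12 -1.45] F [-0.1  0.3  0.9] width 0.0363 t 7.8
10 x [0.098, 0.059, 0.005, 0.002, 0.002, 0.86]
local mm [ 34.2 -54.7 100.6] bar top h 58.3 F.n 0.9
```

View pics/t3.png

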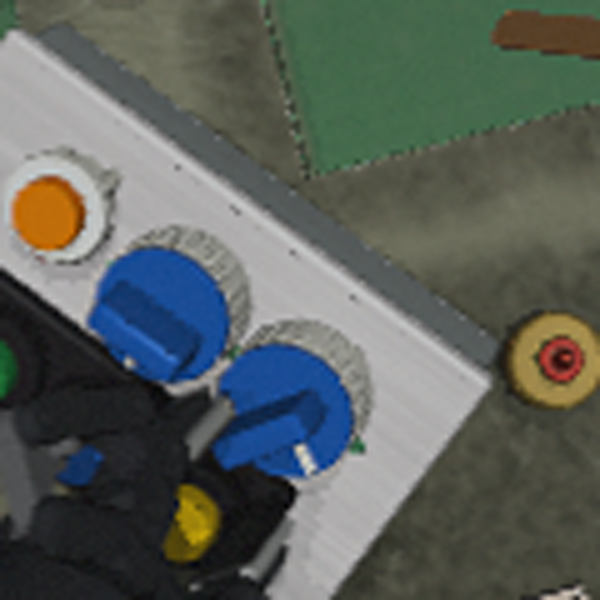

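cap_2's bar is now turned about 60° with its pointer at crop (305,457), up again. cap_1's bar at crop (145,330) is still locked.

```bash

python3 -m pendant '[[0.5,0.098,0.06,0,0,0,0.86],[0.5,0.098,0.06,0,0,0,0.86],[0.5,0.098,0.06,0,0,0,0.86],[0.5,0.098,0.06,0,0,0,0.86],[0.5,0.098,0.06,0,0,0,0.86],[0.5,0.098,0.06,0,0,0,0.86],[0.5,0.098,0.06,0,0,0,0.86],[0.5,0.098,0.06,0,0,0,0.86],[0.5,0.098,0.06,0,0,0,0.86],[0.5,0.098,0.06,0,0,0,0.86],[0.5,0,0,0,0,0,0],[0.5,0,0,0,0,0,0]]'; python3 go.py cap1 0.055 0 1
```

```text
time: 9.05
ee_pos: [0.3957, -0.2031, 0.3831]
ee_rot: [0.86, 0.441, 0.118, 0.229]
contact_force: [-0.3, -0.1, -0.9]
width: 0.0426
gripper_force: 0.0
pos [ 0.3957 -0.2031  0.3831] d tool mm [-0.8  1.9 42.7] w deg [-0.2 -0.1  0.1] q [-0.79 -0.32  1.88  0.1   1.08 -0.19] F [-0.3 -0.1 -0.9] width 0.0426 t 9.05
1 x [-0.016, 0.038, 0.854, -0.024, -0.013, 0.017]
local mm [31.1  0.7 97.7] bar top h 58.3 F.n -0.7
```

```bash

python3 -m pendant '[[0.5,-0.015,0.04,0.2,0,0,0],[0.5,0,0,0.3,0,0,0],[0.5,0,0,0.2,0,0,0],[0.5,0,0,0.15,0,0,0],[0.5,0,0,0,0,0,0],[0,0,0,0,0,0,0],[0,0,0,0,0,0,0],[0,0,0,0,0,0,0],[0,0,0,0,0,0,0],[0,0,0,0,0,0,0]]' 60; python3 go.py cap1 0.055 0 1
```

```text
time: 10.05
ee_pos: [0.4139, -0.2173, 0.3487]
ee_rot: [0.86, 0.439, 0.118, 0.23]
contact_force: [-2.2, 1.4, 2.3]
width: 0.0107
gripper_force: 62.8
pos [ 0.4139 -0.2173  0.3487] d tool mm [ 0.1 -1.   1.3] w deg [-0.  -0.1 -0.1] q [-0.78 -0.26  1.92  0.1   0.97 -0.19] F [-2.2  1.4  2.3] width 0.0107 t 10.05
1 x [0.002, -0.019, 0.026, -0.005, -0.008, -0.008]
local mm [33.8 -0.1 56.3] bar top h 58.3 F.n 3.3
```

Push 10 mm in steps (target about h 47 and 25 N).

```bash

python3 -m pendant '[[0,0,0,0.04,0,0,0],[0,0,0,0.04,0,0,0],[0,0,0,0.04,0,0,0],[0,0,0,0.04,0,0,0],[0,0,0,0.02,0,0,0],[0,0,0,0.02,0,0,0],[0,0,0,0,0,0,0],[0,0,0,0,0,0,0]]'; python3 go.py cap1 0.055 0 1
```

```text
time: 10.85
ee_pos: [0.4174, -0.2198, 0.3421]
ee_rot: [0.86, 0.44, 0.118, 0.231]
contact_force: [-19.0, 11.4, 23.0]
width: 0.0113
gripper_force: 34.8
pos [ 0.4174 -0.2198  0.3421] d tool mm [ 0.  -1.3 -6.6] w deg [ 0. -0.  0.] q [-0.78 -0.25  1.93  0.09  0.95 -0.19] F [-19.   11.4  23. ] width 0.0113 t 10.85
1 x [0.001, -0.027, -0.131, 0.007, -0.004, 0.003]
local mm [34.2 -0.  48.4] bar top h 58.3 F.n 31.0
```

```bash

python3 -m pendant '[[0,0,0,0,0,0,0],[0,0,0,0,0,0,0],[0,0,0,0,0,0,0],[0,0,0,0,0,0,0]]' 60; python3 go.py cap1 0.055 0 1
```

```text
time: 11.25
ee_pos: [0.4174, -0.2198, 0.3421]
ee_rot: [0.86, 0.44, 0.118, 0.231]
contact_force: [-19.9, 12.3, 23.6]
width: 0.0107
gripper_force: 63.6
pos [ 0.4174 -0.2198  0.3421] d tool mm [ 0.1 -1.4 -6.5] w deg [ 0.1 -0.   0. ] q [-0.78 -0.25  1.93  0.09  0.95 -0.19] F [-19.9  12.3  23.6] width 0.0107 t 11.25
1 x [0.001, -0.027, -0.129, 0.007, -0.003, 0.002]
local mm [34.2 -0.1 48.5] bar top h 58.3 F.n 32.1
```

```bash

python3 -m pendant '[[0,0,-0.01,-0.01,0,0,0],[0,0,0,0,0,0,-0.3],[0,0,0,0,0,0,-0.6],[0,0,0,0,0,0,-0.6],[0,0,0,0,0,0,-0.6],[0,0,0,0,0,0,-0.6],[0,0,0,0,0,0,-0.6],[0,0,0,0,0,0,-0.6],[0,0,0,0,0,0,-0.6],[0,0,0,0,0,0,-0.6]]'; python3 go.py cap1 0.055 60 1
```

```text
time: 12.25
ee_pos: [0.4173, -0.2189, 0.3419]
ee_rot: [0.686, 0.679, 0.044, 0.255]
contact_force: [-14.1, 13.0, 20.1]
width: 0.0109
gripper_force: 62.9
pos [ 0.4173 -0.2189  0.3419] d tool mm [-0.1 -0.9 -6.4] w deg [  0.1  -0.1 -24.8] q [-0.78 -0.25  1.93  0.1   0.95 -0.8 ] F [-14.1  13.   20.1] width 0.0109 t 12.25
1 x [-0.001, -0.019, -0.129, 0.015, -0.008, -3.604]
local mm [33.6  0.6 48.6] bar top h 58.3 F.n 27.0
```

```bash

python3 -m pendant '[[0,0,0,0,0,0,-0.6],[0,0,0,0,0,0,-0.6],[0,0,0,0,0,0,-0.6],[0,0,0,0,0,0,-0.6],[0,0,0,0,0,0,-0.6],[0,0,0,0,0,0,-0.5],[0,0,0,0,0,0,0],[0,0,0,0,0,0,0]]'; python3 go.py cap1 0.055 60 1;python3 -m pendant '[[0,0,0,-0.05,0,0,0],[0,0,0,-0.05,0,0,0],[0,0,0,-0.05,0,0,0],[0,0,0,-0.02,0,0,0],[0.27,0,0,0,0,0,0],[0.27,0,0,0,0,0,0],[0.27,0,0,0,0,0,0],[0.27,0,0,0,0,0,0],[0.27,0,0,-0.2,0,0,0],[0.27,0,0,-0.4,0,0,0],[0.27,0,0,-0.4,0,0,0],[0.27,0,0,-0.4,0,0,0],[0.27,0,0,-0.4,0,0,0],[0,0,0,0,0,0,0]]'; python3 -c "
from h import *
shot('top','t4.png',(170,170,290,290),5);shot('side','s4.png',(190,50,310,180),5)
a=cv2.imread('pics/t4.png')[:,:400];b=cv2.imread('pics/s4.png')[:600,:400]
cv2.imwrite('pics/b4.png',np.hstack([a[:600],b]))"; python3 go.py blue .08 60 8
```

```text
time: 13.05
ee_pos: [0.4171, -0.2184, 0.3416]
ee_rot: [0.531, 0.807, -0.01, 0.258]
contact_force: [-15.4, 15.3, 20.0]
width: 0.0107
gripper_force: 63.1
pos [ 0.4171 -0.2184  0.3416] d tool mm [-0.3 -0.9 -6.4] w deg [ 0.1 -0.1 -0.9] q [-0.78 -0.25  1.93  0.1   0.95 -1.22] F [-15.4  15.3  20. ] width 0.0107 t 13.05
1 x [-0.006, -0.017, -0.129, 0.016, -0.014, -0.129]
local mm [33.1  0.9 48.6] bar top h 58.3 F.n 28.1
time: 14.45
ee_pos: [0.3775, -0.1913, 0.4287]
ee_rot: [0.531, 0.806, -0.011, 0.261]
contact_force: [1.2, -0.7, -0.2]
width: 0.0093
gripper_force: 0.0
pos [ 0.3775 -0.1913  0.4253] d tool mm [ 60.5 -36.   65.1] w deg [ 0.  -0.  -0.9] q [-0.81 -0.38  1.81  0.1   1.19 -1.23] F [-0.9 -0.5 -0.3] width 0.0004 t 14.55
8 x [0.152, -0.089, 0.163, 0.001, -0.001, -0.017]
local mm [ 33.3  -0.3 145. ] bar top h 58.3 F.n -0.0
```

View pics/b4.png

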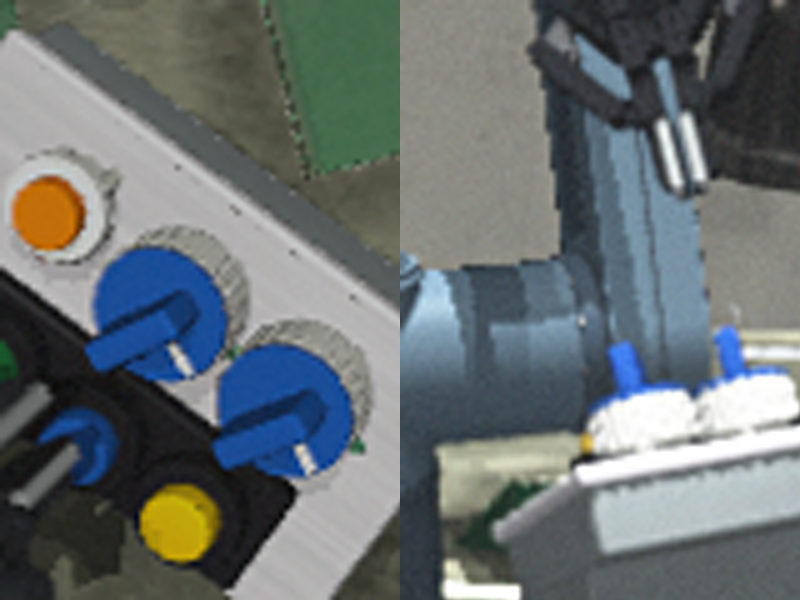

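Both caps are open and up: pointers at left crop (180,360) and (305,457). The shut gripper is above. Next the blue key.

```bash

python3 -m pendant '[[0,0.152,-0.09,0.13,0,0,0],[0,0.152,-0.09,0.15,0,0,0],[0,0.152,-0.09,0.16,0,0,0],[0,0.152,-0.09,0.16,0,0,0],[0,0.152,-0.09,0.16,0,0,0],[0,0.152,-0.09,0.16,0,0,0],[0,0.152,-0.09,0.16,0,0,0],[0,0.152,-0.09,0.16,0,0,0],[0,0,0,0,0,0,0],[0,0,0,0,0,0,0]]' 40; python3 go.py blue .052 60 1
```

```text
time: 15.55
ee_pos: [0.3532, -0.1731, 0.3361]
ee_rot: [0.532, 0.807, -0.01, 0.258]
contact_force: [-0.6, 0.8, -0.4]
width: -0.0005
gripper_force: 0.0
pos [ 0.3532 -0.1731  0.3361] d tool mm [-0.5  0.  30.9] w deg [ 0.  -0.1 -0.9] q [-0.84 -0.43  2.04  0.13  1.02 -1.28] F [-0.6  0.8 -0.4] width -0.0005 t 15.55
1 x [-0.009, 0.001, 0.619, 0.002, -0.014, -0.138]
local mm [-37.5   0.2  82.9] bar top h 58.3 F.n 0.1
```

```bash

python3 -m pendant '[[0,0,0,0.2,0,0,0],[0,0,0,0.2,0,0,0],[0,0,0,0.2,0,0,0],[0,0,0,0.06,0,0,0],[0,0,0,0.06,0,0,0],[0,0,0,0.06,0,0,0],[0,0,0,0.02,0,0,0],[0,0,0,0,0,0,0]]'; python3 go.py blue .042 60 1
```

```text
time: 16.35
ee_pos: [0.3687, -0.1841, 0.3019]
ee_rot: [0.531, 0.807, -0.011, 0.257]
contact_force: [-13.4, 7.7, 11.5]
width: -0.0001
gripper_force: 8.8
pos [ 0.3687 -0.1841  0.3019] d tool mm [-1.1  0.3  1.9] w deg [-0.  -0.2 -0.9] q [-0.82 -0.36  2.09  0.12  0.9  -1.28] F [-13.4   7.7  11.5] width -0.0001 t 16.35
1 x [-0.022, 0.005, 0.037, -0.005, -0.022, -0.126]
local mm [-38.2   0.3  43.9] bar top h 58.3 F.n 17.7
```

```bash

python3 -m pendant '[[0,0,0,0,0,0,0],[0,0,0,0,0,0,0],[0,0,0,0,0,0,0],[0,0,0,0,0,0,0],[0,0,0,0,0,0,0],[0,0,0,0,0,0,0],[0,0,0,0,0,0,0],[0,0,0,0,0,0,0],[0,0,0,0,0,0,0],[0,0,0,0,0,0,0],[0,0,0,0,0,0,0],[0,0,0,0,0,0,0],[0,0,0,0,0,0,0],[0,0,0,0,0,0,0],[0,0,0,0,0,0,0],[0,0,0,0,0,0,0],[0,0,0,0,0,0,0],[0,0,0,0,0,0,0],[0,0,0,0,0,0,0],[0,0,0,0,0,0,0]]'
python3 -m pendant '[[0,0,0,0,0,0,0],[0,0,0,0,0,0,0],[0,0,0,0,0,0,0],[0,0,0,0,0,0,0],[0,0,0,0,0,0,0],[0,0,0,0,0,0,0],[0,0,0,0,0,0,0],[0,0,0,0,0,0,0],[0,0,0,-0.1,0,0,0],[0,0,0,-0.2,0,0,0],[0,0,0,-0.2,0,0,0],[0,0,0,-0.1,0,0,0],[0,0,0,0,0,0,0]]'; python3 go.py yellow .073 60 6
```

```text
time: 18.35
ee_pos: [0.3687, -0.1841, 0.3019]
ee_rot: [0.531, 0.807, -0.011, 0.257]
contact_force: [-12.5, 8.5, 12.2]
width: 0.0002
gripper_force: 8.7
time: 19.65
ee_pos: [0.3574, -0.1762, 0.3286]
ee_rot: [0.531, 0.806, -0.011, 0.259]
contact_force: [0.7, 0.5, -0.4]
width: 0.0
gripper_force: 0.0
pos [ 0.3574 -0.1762  0.3286] d tool mm [-23.4 -39.8   0.8] w deg [ 0.1  0.  -0.9] q [-0.83 -0.41  2.06  0.12  0.99 -1.28] F [ 0.7  0.5 -0.4] width 0.0 t 19.65
6 x [-0.077, -0.133, 0.003, 0.001, 0.0, -0.023]
local mm [-36.7   0.1  73.9] bar top h 58.3 F.n -0.5
```

```bash

python3 -m pendant '[[0,-0.077,-0.133,0,0,0,0],[0,-0.077,-0.133,0,0,0,0],[0,-0.077,-0.133,0,0,0,0],[0,-0.077,-0.133,0,0,0,0],[0,-0.077,-0.133,0,0,0,0],[0,-0.077,-0.133,0,0,0,0],[0,0,0,0,0,0,0],[0,0,0,0.2,0,0,0],[0,0,0,0.2,0,0,0],[0,0,0,0.06,0,0,0],[0,0,0,0.06,0,0,0],[0,0,0,0.06,0,0,0],[0,0,0,0.06,0,0,0],[0,0,0,0,0,0,0]]'; python3 go.py yellow .042 60 1
```

```text
time: 21.05
ee_pos: [0.3418, -0.2211, 0.3014]
ee_rot: [0.53, 0.808, -0.011, 0.257]
contact_force: [-27.6, 18.4, 28.1]
width: -0.0001
gripper_force: 20.5
pos [ 0.3418 -0.2211  0.3014] d tool mm [-1.5  0.2  1.5] w deg [-0.1 -0.1 -0.7] q [-1.02 -0.38  2.1   0.24  0.95 -1.52] F [-27.6  18.4  28.1] width -0.0001 t 21.05
1 x [-0.031, 0.005, 0.03, -0.008, -0.018, -0.105]
local mm [-38.6 -45.4  43.5] bar top h 58.3 F.n 40.9
```

```bash

python3 -m pendant '[[0,0,0,-0.03,0,0,0],[0,0,0,0,0,0,0],[0,0,0,0,0,0,0],[0,0,0,0,0,0,0],[0,0,0,0,0,0,0],[0,0,0,0,0,0,0],[0,0,0,0,0,0,0],[0,0,0,0,0,0,0],[0,0,0,0,0,0,0],[0,0,0,0,0,0,0],[0,0,0,0,0,0,0],[0,0,0,0,0,0,0],[0,0,0,0,0,0,0],[0,0,0,0,0,0,0],[0,0,0,0,0,0,0],[0,0,0,0,0,0,0],[0,0,0,0,0,0,0],[0,0,0,0,0,0,0],[0,0,0,0,0,0,0],[0,0,0,0,0,0,0]]'
python3 -m pendant '[[0,0,0,0,0,0,0],[0,0,0,0,0,0,0],[0,0,0,0,0,0,0],[0,0,0,0,0,0,0],[0,0,0,0,0,0,0],[0,0,0,0,0,0,0],[0,0,0,0,0,0,0],[0,0,0,0,0,0,0],[0,0,0,-0.1,0,0,0],[0,0,0,-0.2,0,0,0],[0,0,0,-0.2,0,0,0],[0,0,0,-0.1,0,0,0],[0,0,0,0,0,0,0]]'; python3 go.py green .073 60 10
```

```text
time: 23.05
ee_pos: [0.3415, -0.221, 0.3016]
ee_rot: [0.531, 0.807, -0.011, 0.258]
contact_force: [-15.9, 11.6, 15.3]
width: 0.0
gripper_force: 11.6
time: 24.35
ee_pos: [0.3301, -0.2134, 0.3274]
ee_rot: [0.531, 0.807, -0.011, 0.259]
contact_force: [-0.3, -0.1, -0.8]
width: 0.0002
gripper_force: 0.0
pos [ 0.3301 -0.2134  0.3274] d tool mm [46.9 79.1  0. ] w deg [ 0.   0.  -0.9] q [-1.05 -0.44  2.07  0.24  1.04 -1.53] F [-0.3 -0.1 -0.8] width 0.0002 t 24.35
10 x [0.093, 0.159, 0.0, 0.001, 0.0, -0.014]
local mm [-37.6 -46.   73. ] bar top h 58.3 F.n -0.6
```

```bash
cat > green.py <<'E'
from go import *
import sys
h=float(sys.argv[1]); pos,R=where("green",h,59); t=np.radians(12)
R=Ro.from_rotvec(u*t)*R   # rotate about u: n -> n cos - yv sin
b=R.apply([0,0,-1]); print("back",b.dot(n),b.dot(yv))
tip=C+sl["green"][0]*u+(sl["green"][1]+.005)*yv+(h-.017)*n
rows(tip+.017*b,R,int(sys.argv[2])); print((local()*1e3).round(1), "Fn",sensors.read_state()["contact_force"]@n)
E
python3 green.py .075 10
```

```text
back 0.97814759767072 -0.20791169014633806
pos [ 0.3301 -0.2134  0.3274] d tool mm [47.6 80.4 -1.6] w deg [-10.3   6.2   0.1] q [-1.05 -0.44  2.07  0.24  1.04 -1.53] F [-0.3 -0.1 -0.8] width 0.0002 t 24.35
10 x [0.095, 0.161, 0.014, -0.149, 0.09, 0.001]
[-37.6 -46.   73. ] Fn -0.6006733239498324
```

```bash

python3 -m pendant '[[0,0.095,0.16,0.014,-0.15,0.09,0],[0,0.095,0.16,0.014,-0.15,0.09,0],[0,0.095,0.16,0.014,-0.15,0.09,0],[0,0.095,0.16,0.014,-0.15,0.09,0],[0,0.095,0.16,0.014,-0.15,0.09,0],[0,0.095,0.16,0.014,-0.15,0.09,0],[0,0.095,0.16,0.014,-0.15,0.09,0],[0,0.095,0.16,0.014,-0.15,0.09,0],[0,0.095,0.16,0.014,-0.15,0.09,0],[0,0.095,0.16,0.014,-0.15,0.09,0],[0,0,0,0,0,0,0]]'; python3 green.py .056 4;  python3 -c "
from h import *
shot('side','s5.png',(170,20,310,160),4)"
```

```text
time: 25.45
ee_pos: [0.3843, -0.1366, 0.3283]
ee_rot: [0.506, 0.817, 0.091, 0.261]
contact_force: [1.1, -0.3, -0.1]
width: 0.0001
gripper_force: 0.0
back 0.97814759767072 -0.20791169014633806
pos [ 0.3843 -0.1366  0.3283] d tool mm [-3.1 -3.3 18.2] w deg [ 0.1 -0.2  0.1] q [-0.94 -0.42  2.07  0.41  1.08 -1.52] F [ 1.1 -0.3 -0.1] width 0.0001 t 25.45
4 x [-0.016, -0.017, 0.091, 0.004, -0.007, 0.002]
[-38.1  48.   74.3] Fn -0.6528997448414633
```

View pics/s5.png

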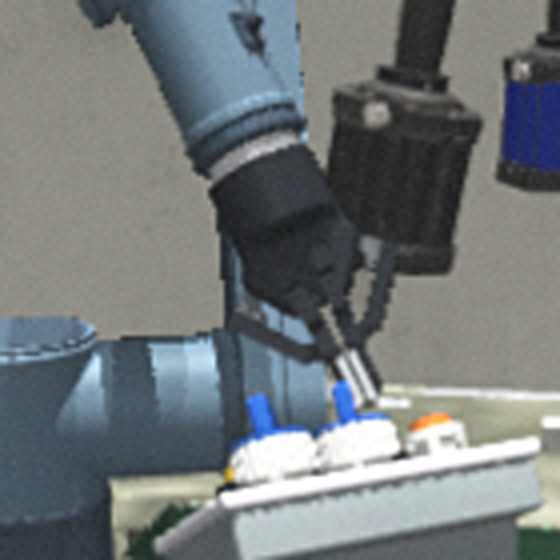

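The closed gripper is above the green key, at crop (365,375). The hanging gun at crop (400,170) is behind it and there is no contact force.

```bash

python3 -m pendant '[[0,-0.016,-0.017,0.091,0,0,0],[0,-0.016,-0.017,0.091,0,0,0],[0,-0.016,-0.017,0.091,0,0,0],[0,-0.016,-0.017,0.091,0,0,0],[0,0,0,0,0,0,0]]'; python3 green.py .045 4
```

```text
time: 26.0
ee_pos: [0.3918, -0.1438, 0.3117]
ee_rot: [0.506, 0.817, 0.091, 0.26]
contact_force: [-0.9, -0.2, 0.3]
width: 0.0002
gripper_force: 0.0
back 0.97814759767072 -0.20791169014633806
pos [ 0.3918 -0.1438  0.3117] d tool mm [-0.9 -0.9 10.1] w deg [ 0.  -0.2  0. ] q [-0.93 -0.38  2.09  0.41  1.03 -1.53] F [-0.9 -0.2  0.3] width 0.0002 t 26.0
4 x [-0.005, -0.004, 0.05, 0.0, -0.008, 0.0]
[-37.5  46.6  54.7] Fn 0.5227454250324095
```

```bash

python3 -m pendant '[[0,-0.005,-0.004,0.05,0,0,0],[0,-0.005,-0.004,0.05,0,0,0],[0,-0.005,-0.004,0.05,0,0,0],[0,-0.005,-0.004,0.05,0,0,0],[0,0,0,0,0,0,0]]'; python3 green.py .042 4
```

```text
time: 26.5
ee_pos: [0.3968, -0.1465, 0.3041]
ee_rot: [0.506, 0.817, 0.09, 0.261]
contact_force: [-5.6, -0.7, 3.5]
width: 0.0003
gripper_force: 2.3
back 0.97814759767072 -0.20791169014633806
pos [ 0.3968 -0.1465  0.3041] d tool mm [ 0.3 -0.9  3.7] w deg [ 0.  -0.1  0.1] q [-0.92 -0.36  2.1   0.42  0.99 -1.53] F [-5.6 -0.7  3.5] width 0.0003 t 26.5
4 x [0.001, -0.004, 0.019, 0.0, -0.004, 0.002]
[-36.4  47.3  45.4] Fn 5.085685583607559
```

```bash

python3 -m pendant '[[0,0,0,0.03,0,0,0],[0,0,0,0.03,0,0,0],[0,0,0,0,0,0,0]]'; python3 green.py .042 4
```

```text
time: 26.8
ee_pos: [0.3977, -0.1468, 0.3032]
ee_rot: [0.505, 0.818, 0.089, 0.261]
contact_force: [-23.0, 4.7, 19.7]
width: 0.0002
gripper_force: 13.9
back 0.97814759767072 -0.20791169014633806
pos [ 0.3977 -0.1468  0.3032] d tool mm [ 0.6 -1.1  2.4] w deg [-0.1 -0.   0.2] q [-0.91 -0.36  2.1   0.42  0.99 -1.53] F [-23.    4.7  19.7] width 0.0002 t 26.8
4 x [0.003, -0.005, 0.012, -0.002, -0.001, 0.008]
[-36.1  47.6  44.1] Fn 27.752427156064797
```

Bottomed out at 28 N. I'll hold about 3 s, then rise.

```bash

python3 -m pendant '[[0,0,0,0,0,0,0],[0,0,0,0,0,0,0],[0,0,0,0,0,0,0],[0,0,0,0,0,0,0],[0,0,0,0,0,0,0],[0,0,0,0,0,0,0],[0,0,0,0,0,0,0],[0,0,0,0,0,0,0],[0,0,0,0,0,0,0],[0,0,0,0,0,0,0],[0,0,0,0,0,0,0],[0,0,0,0,0,0,0],[0,0,0,0,0,0,0],[0,0,0,0,0,0,0],[0,0,0,0,0,0,0],[0,0,0,0,0,0,0],[0,0,0,0,0,0,0],[0,0,0,0,0,0,0],[0,0,0,0,0,0,0],[0,0,0,0,0,0,0]]'
python3 -m pendant '[[0,0,0,0,0,0,0],[0,0,0,0,0,0,0],[0,0,0,0,0,0,0],[0,0,0,0,0,0,0],[0,0,0,0,0,0,0],[0,0,0,0,0,0,0],[0,0,0,0,0,0,0],[0,0,0,0,0,0,0],[0,0,0,-0.1,0,0,0],[0,0,0,-0.2,0,0,0],[0,0,0,-0.4,0,0,0],[0,0,0,-0.5,0,0,0],[0,0,0,-0.2,0,0,0],[0,0,0,0,0,0,0]]'; python3 go.py cap1 .11 59 10
```

```text
time: 28.8
ee_pos: [0.3977, -0.1467, 0.3032]
ee_rot: [0.505, 0.818, 0.089, 0.261]
contact_force: [-22.8, 4.4, 18.5]
width: 0.0001
gripper_force: 13.6
time: 30.2
ee_pos: [0.3622, -0.1389, 0.3624]
ee_rot: [0.506, 0.817, 0.09, 0.262]
contact_force: [-0.5, -0.9, 0.0]
width: -0.0001
gripper_force: 0.0
pos [ 0.3622 -0.1389  0.3624] d tool mm [-75.4   6.9  -4.8] w deg [10.4 -6.1  0. ] q [-1.04 -0.48  2.02  0.43  1.22 -1.57] F [-0.5 -0.9  0. ] width -0.0001 t 30.2
10 x [-0.151, 0.013, -0.003, 0.151, -0.089, 0.001]
local mm [-35.3  33.2 112.1] bar top h 58.3 F.n -0.0
```

```bash

python3 -m pendant '[[0.27,-0.151,0.013,-0.003,0.15,-0.09,0],[0.27,-0.151,0.013,-0.003,0.15,-0.09,0],[0.27,-0.151,0.013,-0.003,0.15,-0.09,0],[0.27,-0.151,0.013,-0.003,0.15,-0.09,0],[0.27,-0.151,0.013,-0.003,0.15,-0.09,0],[0.27,-0.151,0.013,-0.003,0.15,-0.09,0],[0.27,-0.151,0.013,-0.003,0.15,-0.09,0],[0.27,-0.151,0.013,-0.003,0.15,-0.09,0],[0.27,-0.151,0.013,-0.003,0.15,-0.09,0],[0.27,-0.151,0.013,-0.003,0.15,-0.09,0],[0.27,0,0,0,0,0,0]]'; python3 go.py cap1 .056 59 5
```

```text
time: 31.3
ee_pos: [0.3924, -0.2004, 0.392]
ee_rot: [0.531, 0.807, -0.01, 0.257]
contact_force: [-0.4, 0.9, 0.9]
width: 0.023
gripper_force: 0.0
pos [ 0.3924 -0.2004  0.392 ] d tool mm [-1.6 -0.3 51.5] w deg [ 0.  -0.2  0.1] q [-0.8  -0.33  1.86  0.1   1.1  -1.22] F [-0.4  0.9  0.9] width 0.023 t 31.3
5 x [-0.006, -0.001, 0.206, 0.001, -0.006, 0.003]
local mm [ 31.8   1.  107.5] bar top h 58.3 F.n 1.2
```

```bash

python3 -m pendant '[[0.27,-0.01,0,0.2,0,0,0],[0.27,-0.02,0,0.3,0,0,0],[0.27,0,0,0.3,0,0,0],[0.27,0,0,0.15,0,0,0],[0.27,0,0,0.08,0,0,0],[0.27,0,0,0,0,0,0],[0,0,0,0,0,0,0],[0,0,0,0,0,0,0],[0,0,0,0,0,0,0],[0,0,0,0,0,0,0]]' 60; python3 go.py cap1 .048 59 1
```

```text
time: 32.3
ee_pos: [0.4128, -0.2169, 0.3492]
ee_rot: [0.531, 0.807, -0.011, 0.258]
contact_force: [-0.3, 0.2, 0.2]
width: 0.0108
gripper_force: 61.0
pos [ 0.4128 -0.2169  0.3492] d tool mm [0.4 0.2 9.3] w deg [ 0.  -0.1  0.1] q [-0.78 -0.26  1.92  0.1   0.97 -1.22] F [-0.3  0.2  0.2] width 0.0108 t 32.3
1 x [0.008, 0.004, 0.187, 0.004, -0.01, 0.01]
local mm [33.1 -0.4 57.3] bar top h 58.3 F.n 0.4
```

```bash

python3 -m pendant '[[0,0,0,0.05,0,0,0],[0,0,0,0.05,0,0,0],[0,0,0,0.04,0,0,0],[0,0,0,0.02,0,0,0],[0,0,0,0.02,0,0,0],[0,0,0,0,0,0,0],[0,0,0,0,0,0,0]]'; python3 go.py cap1 0.048 59 1
```

```text
time: 33.0
ee_pos: [0.4162, -0.2192, 0.3426]
ee_rot: [0.531, 0.807, -0.011, 0.259]
contact_force: [-11.7, 6.9, 13.1]
width: 0.0104
gripper_force: 63.7
pos [ 0.4162 -0.2192  0.3426] d tool mm [0.6 0.  1.6] w deg [ 0.  -0.   0.1] q [-0.78 -0.25  1.93  0.1   0.95 -1.22] F [-11.7   6.9  13.1] width 0.0104 t 33.0
1 x [0.012, 0.0, 0.031, 0.005, -0.003, 0.016]
local mm [33.4 -0.3 49.5] bar top h 58.3 F.n 18.1
```

Add a bit more pressure, then turn clockwise 59°.

```bash

python3 -m pendant '[[0,0,0,0.02,0,0,0],[0,0,0,0,0,0,0.3],[0,0,0,0,0,0,0.6],[0,0,0,0,0,0,0.6],[0,0,0,0,0,0,0.6],[0,0,0,0,0,0,0.6],[0,0,0,0,0,0,0.6],[0,0,0,0,0,0,0.6],[0,0,0,0,0,0,0.6]]'; python3 go.py cap1 0.048 0 1
```

```text
time: 33.9
ee_pos: [0.4161, -0.2197, 0.3426]
ee_rot: [0.728, 0.635, 0.058, 0.252]
contact_force: [-18.2, 9.1, 18.9]
width: 0.0105
gripper_force: 64.9
pos [ 0.4161 -0.2197  0.3426] d tool mm [ 0.9 -0.2  1.5] w deg [ 0.   0.  28.1] q [-0.78 -0.25  1.93  0.09  0.95 -0.68] F [-18.2   9.1  18.9] width 0.0105 t 33.9
1 x [0.019, -0.005, 0.029, 0.004, 0.006, 4.08]
local mm [33.5 -0.7 49.5] bar top h 58.3 F.n 26.4
```

```bash

python3 -m pendant '[[0,0,0,0,0,0,0.6],[0,0,0,0,0,0,0.6],[0,0,0,0,0,0,0.6],[0,0,0,0,0,0,0.6],[0,0,0,0,0,0,0.6],[0,0,0,0,0,0,0.6],[0,0,0,0,0,0,0.4],[0,0,0,0,0,0,0],[0,0,0,0,0,0,0]]'; python3 go.py cap1 0.055 0 1;python3 -m pendant '[[0,0,0,-0.05,0,0,0],[0,0,0,-0.05,0,0,0],[0,0,0,-0.05,0,0,0],[0,0,0,-0.03,0,0,0],[0.4,0,0,0,0,0,0],[0.4,0,0,0,0,0,0],[0.4,0,0,0,0,0,0],[0.4,0,0,0,0,0,0],[0.4,0,0,0,0,0,0],[0.4,0,0,-0.3,0,0,0],[0.4,0,0,-0.4,0,0,0],[0.4,0,0,-0.4,0,0,0],[0.27,0,0,0,0,0,0]]'; python3 go.py cap2 .108 59 10
```

```text
time: 34.8
ee_pos: [0.4157, -0.2198, 0.3424]
ee_rot: [0.857, 0.445, 0.116, 0.231]
contact_force: [-20.5, 9.4, 19.9]
width: 0.011
gripper_force: 65.1
pos [ 0.4157 -0.2198  0.3424] d tool mm [ 1.  -0.3 -5.6] w deg [-0.   0.1  0.7] q [-0.78 -0.25  1.93  0.09  0.95 -0.2 ] F [-20.5   9.4  19.9] width 0.011 t 34.8
1 x [0.021, -0.007, -0.112, -0.0, 0.011, 0.106]
local mm [33.2 -1.  49.4] bar top h 58.3 F.n 28.3
time: 36.1
ee_pos: [0.3913, -0.2014, 0.3985]
ee_rot: [0.857, 0.444, 0.118, 0.233]
contact_force: [0.1, -0.1, -0.1]
width: 0.0236
gripper_force: 0.0
pos [ 0.3913 -0.2014  0.3985] d tool mm [-53.5  -2.5   5.2] w deg [  0.2   0.1 -58.4] q [-0.8  -0.34  1.85  0.1   1.11 -0.21] F [ 0.1 -0.1 -0.1] width 0.0236 t 36.1
10 x [-0.098, -0.054, 0.01, 0.003, 0.001, -0.849]
local mm [ 34.8  -0.4 113.2] bar top h 58.3 F.n -0.1
```

```bash

python3 -m pendant '[[0.27,-0.098,-0.054,0.01,0,0,-0.85],[0.27,-0.098,-0.054,0.01,0,0,-0.85],[0.27,-0.098,-0.054,0.01,0,0,-0.85],[0.27,-0.098,-0.054,0.01,0,0,-0.85],[0.27,-0.098,-0.054,0.01,0,0,-0.85],[0.27,-0.098,-0.054,0.01,0,0,-0.85],[0.27,-0.098,-0.054,0.01,0,0,-0.85],[0.27,-0.098,-0.054,0.01,0,0,-0.85],[0.27,-0.098,-0.054,0.01,0,0,-0.85],[0.27,-0.098,-0.054,0.01,0,0,-0.85],[0.27,0,0,0,0,0,0],[0.27,0,0,0,0,0,0]]'; python3 go.py cap2 .056 59 5; python3 -c "
from h import *
shot('top','t6.png',(170,170,290,290),5);shot('side','s6.png',(190,50,310,180),5)
a=cv2.imread('pics/t6.png')[:,:400];b=cv2.imread('pics/s6.png')[:600,:400]
cv2.imwrite('pics/b6.png',np.hstack([a[:600],b]))"
```

```text
time: 37.3
ee_pos: [0.3604, -0.2451, 0.3894]
ee_rot: [0.533, 0.806, -0.01, 0.257]
contact_force: [0.7, -0.4, -0.0]
width: 0.0235
gripper_force: 0.0
pos [ 0.3604 -0.2451  0.3894] d tool mm [-2.   1.1 49.1] w deg [-0.  -0.2 -0.1] q [-1.01 -0.35  1.88  0.21  1.13 -1.45] F [ 0.7 -0.4 -0. ] width 0.0235 t 37.3
5 x [-0.008, 0.005, 0.197, -0.0, -0.005, -0.004]
local mm [ 30.7 -54.  105.2] bar top h 58.3 F.n -0.4
```

View pics/b6.png

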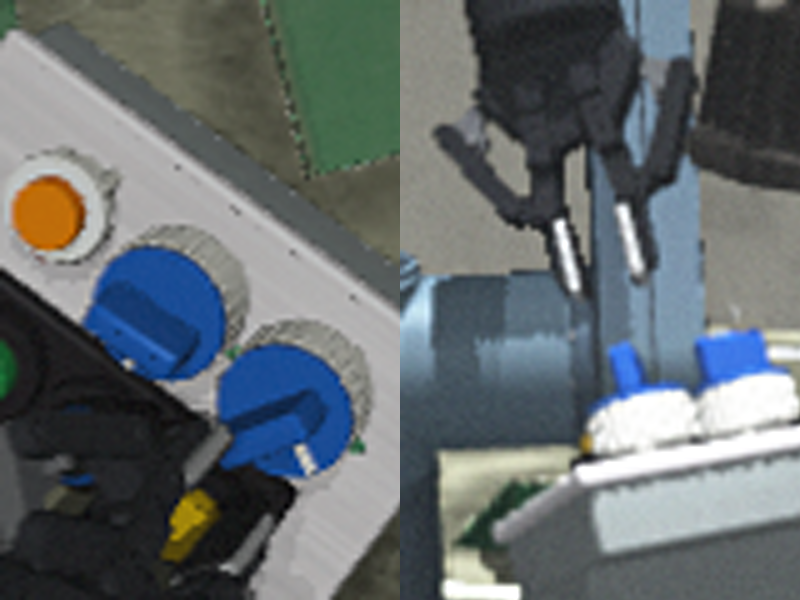

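cap_1 is locked again: its bar runs along the panel at left crop (145,330) and it is up. cap_2 is still open. Now I descend on cap_2.

```bash

python3 -m pendant '[[0.27,-0.02,0.01,0.2,0,0,0],[0.27,-0.02,0.01,0.3,0,0,0],[0.27,0,0,0.25,0,0,0],[0.27,0,0,0.15,0,0,0],[0.27,0,0,0.08,0,0,0],[0.27,0,0,0,0,0,0],[0,0,0,0,0,0,0],[0,0,0,0,0,0,0],[0,0,0,0,0,0,0],[0,0,0,0,0,0,0],[0,0,0,0.05,0,0,0],[0,0,0,0.05,0,0,0],[0,0,0,0.04,0,0,0],[0,0,0,0.02,0,0,0],[0,0,0,0,0,0,0],[0,0,0,0,0,0,0]]' 60; python3 go.py cap2 .048 59 1
```

```text
time: 39.0
ee_pos: [0.385, -0.2632, 0.3431]
ee_rot: [0.531, 0.807, -0.011, 0.259]
contact_force: [-4.0, 2.9, 6.6]
width: 0.0105
gripper_force: 62.8
pos [ 0.385  -0.2632  0.3431] d tool mm [ 1.1 -0.4  1.8] w deg [ 0.  -0.   0.1] q [-0.97 -0.27  1.94  0.2   0.98 -1.44] F [-4.   2.9  6.6] width 0.0105 t 39.0
1 x [0.021, -0.007, 0.036, 0.003, -0.001, 0.014]
local mm [ 34.  -54.2  49.8] bar top h 58.3 F.n 8.2
```

```bash

python3 -m pendant '[[0,0.01,0,0.03,0,0,0],[0,0,0,0.03,0,0,0],[0,0,0,0.01,0,0,0],[0,0,0,0,0,0,0],[0,0,0,0,0,0,0]]'; python3 go.py cap2 .048 59 1
```

```text
time: 39.5
ee_pos: [0.3855, -0.2635, 0.3426]
ee_rot: [0.53, 0.807, -0.012, 0.26]
contact_force: [-22.7, 13.2, 25.8]
width: 0.011
gripper_force: 66.7
pos [ 0.3855 -0.2635  0.3426] d tool mm [ 1.3 -0.6  1.1] w deg [-0.   0.2  0.2] q [-0.96 -0.27  1.94  0.2   0.98 -1.44] F [-22.7  13.2  25.8] width 0.011 t 39.5
1 x [0.026, -0.012, 0.022, -0.002, 0.022, 0.033]
local mm [ 34.3 -54.1  49.1] bar top h 58.3 F.n 35.4
```

```bash

python3 -m pendant '[[0,0.01,0,-0.015,0,0,0],[0,0,0,0,0,0,0.3],[0,0,0,0,0,0,0.6],[0,0,0,0,0,0,0.6],[0,0,0,0,0,0,0.6],[0,0,0,0,0,0,0.6],[0,0,0,0,0,0,0.6],[0,0,0,0,0,0,0.6],[0,0,0,0,0,0,0.6]]'; python3 go.py cap2 0.048 0 1
```

```text
time: 40.4
ee_pos: [0.3849, -0.264, 0.3427]
ee_rot: [0.727, 0.635, 0.057, 0.254]
contact_force: [-20.9, 7.3, 21.7]
width: 0.0108
gripper_force: 65.7
pos [ 0.3849 -0.264   0.3427] d tool mm [ 1.4 -0.7  1.2] w deg [ 0.1  0.2 28.1] q [-0.96 -0.27  1.94  0.2   0.98 -0.9 ] F [-20.9   7.3  21.7] width 0.0108 t 40.4
1 x [0.028, -0.014, 0.025, 0.014, 0.033, 4.09]
local mm [ 34.1 -54.9  49.2] bar top h 58.3 F.n 29.4
```

```bash

python3 -m pendant '[[0,0,0,0,0,0,0.6],[0,0,0,0,0,0,0.6],[0,0,0,0,0,0,0.6],[0,0,0,0,0,0,0.6],[0,0,0,0,0,0,0.6],[0,0,0,0,0,0,0.6],[0,0,0,0,0,0,0.4],[0,0,0,0,0,0,0],[0,0,0,0,0,0,0]]'; python3 go.py cap2 0.055 0 1;python3 -m pendant '[[0,0,0,-0.05,0,0,0],[0,0,0,-0.05,0,0,0],[0,0,0,-0.05,0,0,0],[0,0,0,-0.03,0,0,0],[0.4,0,0,0,0,0,0],[0.4,0,0,0,0,0,0],[0.4,0,0,0,0,0,0],[0.4,0,0,0,0,0,0],[0.4,0,0,0,0,0,0],[0.4,0,0,-0.3,0,0,0],[0.4,0,0,-0.4,0,0,0],[0.4,0,0,-0.6,0,0,0],[0.4,0,0,-0.6,0,0,0],[0.4,0,0,-0.6,0,0,0],[0.4,0,0,0,0,0,0],[0.4,0,0,0,0,0,0]]'; python3 go.py cap2 .108 59 10;python3 -c "
from h import *
shot('top','t7.png',(170,170,320,290),5);shot('side','s7.png',(190,50,310,180),5)
a=cv2.imread('pics/t7.png')[:,:400];b=cv2.imread('pics/s7.png')[:600,:400]
cv2.imwrite('pics/b7.png',np.hstack([a[:600],b]))"
```

```text
time: 41.3
ee_pos: [0.3842, -0.2642, 0.3425]
ee_rot: [0.857, 0.445, 0.114, 0.233]
contact_force: [-24.1, 7.0, 21.8]
width: 0.0107
gripper_force: 66.0
pos [ 0.3842 -0.2642  0.3425] d tool mm [ 1.5 -0.8 -5.7] w deg [0.1 0.3 0.8] q [-0.97 -0.27  1.94  0.2   0.98 -0.42] F [-24.1   7.   21.8] width 0.0107 t 41.3
1 x [0.03, -0.015, -0.115, 0.012, 0.04, 0.115]
local mm [ 33.7 -55.5  49.3] bar top h 58.3 F.n 30.7
time: 42.9
ee_pos: [0.3314, -0.224, 0.4557]
ee_rot: [0.858, 0.444, 0.117, 0.231]
contact_force: [0.1, -0.0, -0.9]
width: 0.034
gripper_force: 0.0
pos [ 0.3314 -0.224   0.4557] d tool mm [-0.2  0.1 72.4] w deg [ -0.   -0.  -58.4] q [-1.07 -0.43  1.77  0.22  1.33 -0.46] F [ 0.1 -0.  -0.9] width 0.034 t 42.9
10 x [-0.0, -0.0, 0.145, -0.0, -0.0, -0.849]
local mm [ 32.8 -53.8 180.4] bar top h 58.3 F.n -0.8
```

View pics/b7.png

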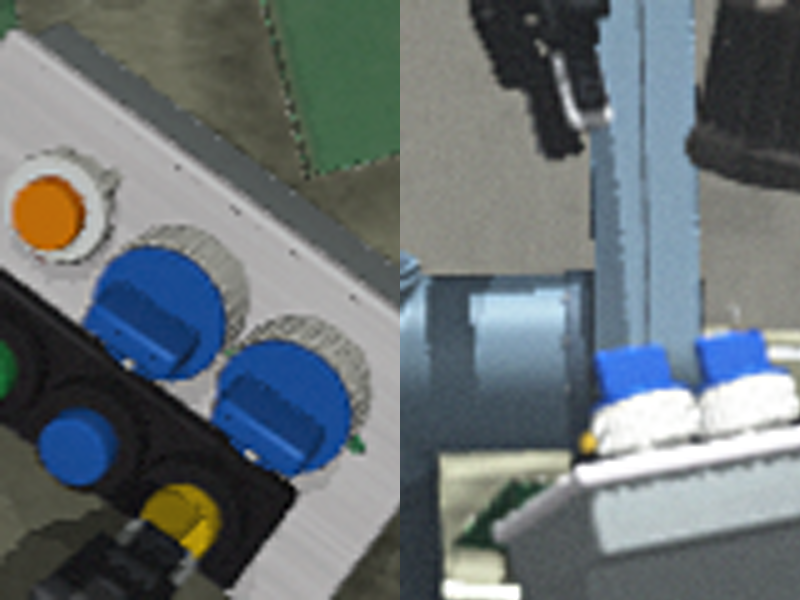

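Both bars lie along the panel at left crop (145,330) and (265,420). Both caps are up and the gripper is clear. Handing in.

```bash
python3 -c "
from station import job
print(job.close_job())"
```

```text
the job is handed in; nothing more can be done
None
```

The job is handed in; no verdict came back. Only cap_1 and cap_2 were present: I opened both, pressed blue, yellow and green in order for about three seconds each, and locked both caps again; the last pictures show them up and the gripper clear. On the yellow key the push briefly reached 40.9 N through the closed fingertips before I backed it off. I kept the arm away from the steel cup and the oil bottle, but did not re-measure their positions.

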